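Take the filter cassette out of the air sampler and show it

ROBOT

A 7-joint arm with a two-finger parallel gripper is mounted at the origin on a cart in front of the work surface, level with it; the furniture and walls round the work are solid. World frame = base frame: x ahead of the robot, y to its left, z up, the work surface at z = 0. Lengths are in m, angles in rad, forces in N, time in s.
With the tool pointing down it reaches from about 0.4 to 0.85 m from the base axis. Payload 4.5 kg.
Tool frame: the origin (TCP) lies between the finger pads; the fingertips stand 14 mm ahead of it and the grasp point (between the pads) lies 5 mm behind it; x points along the fingers, z is the direction in which the jaws open and shut, and the axes are right-handed (so a half turn about x gives the same grasp; the last joint's range is limited). The gripper opens to 88 mm and grips with 3 to 60 N. Pads are 18 mm wide; open, the fingers measure 123 mm over their backs; the gripper's body (75 mm by 187 mm) begins 45 mm behind the grasp point.
Start: joints at [-1.106, 0.689, -0.195, 1.565, 0.157, 0.902, -0.215], TCP at [0.261, 0.568, 0.253] pointing down, gripper open.
Joint ranges: [-3.01, 3.01], [-0.46, 2.08], [-1.47, 1.51], [0.13, 2.56], [-1, 4.14], [0.04, 2.09], [-2.66, 2.66]. Speed limits (rad/s): [2.57, 2.57, 3.14, 3.14, 3.14, 3.14, 3.14].

INTERFACE

Orientations are given as a unit quaternion [x, y, z, w].
In Python, from plant import r, cams gives the robot as it stands.
- The arm moves only by the tool apply_moves, never from a script. Its arguments are lists of equal length, an entry for each row: "travel": the shift along the world's x, y, z in cm, a list of three; "roll": the turn about the world's z in degrees; "gripper": the finger opening in cm, from 0 to 8.81. In form: {"travel": [[x, y, z], ...], "roll": [roll, ...], "gripper": [gripper, ...]}. A call has exactly 8 rows; each row is the pose to reach, as a shift and turn from the pose commanded when the call began; what a row does not reach only later rows make up. A row lasts 1/12 s, in which the tool goes at most 41.7 mm and 7.16 degrees, less where a joint would pass 70% of its speed; a pose out of reach is approached as far as the arm can. A call with a gripper value outside its range is refused whole. The fingers move at their own pace and stop on an object; "newtons" is the grip in N (left out, the last holds). Time passes only in rows, so rows that repeat a pose let the fingers close, or fill a call up. It gives the time, the measured TCP pose, the force and the opening at its end, in the units of the state.
- r.get_state(): the state, without advancing time (a new reading comes with each control period).
- cams.snapshot(name): name is "scene" or "top"; returns a dict with "image" (480x640x3 uint8, red, green, blue), "fx", "fy", "cx", "cy" (pixels), "R" (3x3) and "t" (3): a world point X has camera coordinates R X + t. Camera axes: x right, y down, z forward; pixel columns grow to the right and rows downward; lengths in m; the calibration is good to about 2 mm. A picture is of the moment at which its call begins. There is no depth.
- r.finish_job(): hands the job in, once; it reports no verdict.
The state is a dict: "clock": time; "q": joint angles; "qd": joint speeds; "joint_torque": joint torques, N m; "tool_pos": TCP position; "eef_rot": TCP orientation; "contact_force": force on the tool from outside, world axes, zero at the start; "moment": the same for the moment, N m; "opening": opening from 0.0 (shut) to 1.0 (fully open).
Only numpy, scipy, OpenCV 4.12 (cv2) and the standard library are available. Lean on these libraries where they do the work, as an engineer would, in place of code of your own. Each camera call takes 0.05 s, during which the arm holds its last target. There are 200 camera calls.

TASK

The air sampler on the bench has finished its run: press its round stop button fully down and let it spring back, then lift the hood on its top back until it stands open, and leave it open. Draw the filter cassette straight up out of its slot and bring it over the porcelain dish, so that any loose dust falls into it. Finish while holding it there, still, its lower edge about a hand's breadth (10 cm) above the middle of the dish, upright with the tab on top and its flat filter faces parallel to the front edge of the bench, so that one can be looked at from there; do not put it down or let go, and leave the other things on the bench where they are.

Things in the scene. Friction and masses are not known exactly. Their poses are not given: they have to be found in the camera images.
- sampler: White bench air sampler, fixed, 190 (x) x 228 (y) mm, grey end cheeks, sloped front with dark display. Origin under it on the bench; +x to its back, +y to its left. Flat deck 90 mm above the bench from x=-35 to +85 mm; the front slopes from 87 mm high at x=-40 to 47 mm high at x=-98. Hood (cover) on the deck's right half, stop button on the left half. Yaw within 0.2 rad of the world axes.
- stop_button (a joint): Travel of the stop button in m: 0 released, 0.006 fully down. A spring brings it back; fully down takes 5 N. Let it come back by itself.
- stop_button_top (a point): Centre of the top of the round black button cap, 26 mm across, in a round steel housing 42 mm across; pressed straight down. Released, the cap's top is 112 mm above the bench; the housing's rim is 102 mm above it. A fixed metal port 12 mm high stands on the deck 55 mm behind it.
- cover (a joint): Hinge angle of the hood in rad: 0 shut, 1.8 at its stop, upright and leaning a little back. Stiff hinge: it stays where it is left (about 1.1 N at the pull lifts it). The hood is a white box, open below and behind, 113 mm long (x), 100 mm wide (y), 46 mm high, walls 3 mm, dark slits in its top. Shut, it hides the cassette.
- cover_hinge (a point): Middle of the hood's hinge axis, at the sampler's upper back edge, 90 mm above the bench; the axis runs along the sampler's y. Lifting turns the hood's front edge up and then back (a positive turn about the sampler's +y); over 1.57 rad the hood stands wholly behind this axis.
- cover_pull (a point): Centre of the hood's pull, a grey tongue 40 mm wide (sampler y), 10 mm thick, sticking 36 mm out from the middle of the hood's front wall, 113 to 149 mm from the hinge axis. Shut, this point is 135 mm in front of the axis, 28 mm above it, over the sloped panel. Pinched from above across its 40 mm, it turns between the fingertips as the hood swings. Upright, it points up.
- slot_mouth (a point): Centre of the slot's mouth in the deck, under the hood, 65 mm in front of the hinge axis; axes as the sampler's. The upright slot is 59 mm long (sampler x), 11 mm wide (sampler y), 50 mm deep. With the hood open, the deck round it is clear for 50 mm on all sides.
- filter_cassette: Loose, 45 g: grey square frame 56 (x) x 8 (y) x 56 mm (z), a round white filter disc on both flat faces (they look along its +y and -y), and on top a ribbed tab 26 (x) x 10 (y) x 30 mm high to take it by. Origin: centre of its lower edge; tab's top 86 mm above. Starts standing in the slot, axes as the sampler's, origin 50 mm below the deck, the tab's top 36 mm above the deck.
- weigh_dish: White porcelain dish, loose, shallow and round, 72 mm across and 14 mm high, standing on the bench left or right of the sampler. Origin: centre of its underside.
- bench_front (a point): A reference point on the bench surface, no object; only its axes matter: they are the world's (z up from the bench surface, x straight away from the front edge of the bench, which runs along y on the robot's side).
- beaker: Bystander: empty glass beaker, 59 mm wide, 71 mm high, on the other side of the sampler from the dish. Origin at its underside, as for all bystanders.
- tweezers: Bystander: steel tweezers lying on the bench, 132 mm long.
- weighing_bottle: Bystander: small glass bottle without lid, 36 mm wide, 52 mm high.
- ph_strips: Bystander: small flat booklet, 18 x 72 x 9 mm.
- timer: Bystander: round lab timer, 68 mm wide, 48 mm high.
- dropper_dark: Bystander: dropper bottle with black teat, 37 mm wide, 96 mm high.
- dropper_amber: Bystander: brown dropper bottle, 37 mm wide, 96 mm high.
There are look-alikes about, which are no part of the job. Of the things that look like the weigh_dish, the largest one is meant.

How it is judged:
On the way, in this order (a step that is already met when the one before it is completed fails the run):
1. the stop button is pressed fully down while the hood is still shut (value of joint stop_button above 0.005 m and value of joint cover below 0.1 rad), for 0.1 s.
2. the button is released and has sprung back, hood still shut (value of joint stop_button below 0.001 m and value of joint cover below 0.1 rad), for 0.1 s.
3. the hood stands open while the cassette is still in its slot (value of joint cover above 1.4 rad and z of filter_cassette in the frame of slot_mouth below -0.03 m), for 0.2 s.
4. the cassette is drawn up clear of the slot, held by the fingers (z of filter_cassette in the frame of slot_mouth above 0.003 m and horizontal distance between filter_cassette and slot_mouth below 0.05 m and contact force between the fingers and filter_cassette above 1 N).
At the end, for the whole second after the job is handed in: Cassette held by the fingers only, still and upright (0.2 rad), lower edge 6 to 17 cm above the bench, within 22 mm sideways of the dish's middle, flat faces parallel to the bench's front edge within 0.35 rad; hood open over 1.4 rad; button up (contact force between the fingers and filter_cassette above 1 N and contact force between filter_cassette and weigh_dish below 0.1 N and contact force between filter_cassette and sampler below 0.1 N and z of filter_cassette in the frame of bench_front between 0.06 and 0.17 m and horizontal distance between filter_cassette and weigh_dish below 0.022 m and angle between filter_cassette's own z axis and vertical below 0.2 rad and angle between the y axis of filter_cassette and the x axis of bench_front, either way round below 0.35 rad and linear speed of filter_cassette below 0.02 m/s and value of joint cover above 1.4 rad and value of joint stop_button below 0.001 m); the arm keeps its last pose, push and grip.
It fails at once if the dish is shifted by more than 20 mm (distance of weigh_dish from where it was at the start of the episode above 0.02 m).
It fails at once if a bystander is shifted by more than 30 mm (distance of any of beaker, tweezers, weighing_bottle, ph_strips, timer, dropper_dark, dropper_amber from where it was at the start of the episode above 0.03 m).
It also fails if it takes over 61 s, if anything falls off the work surface, if the arm or the gripper's body presses on something with over 40 N, if the wrist force passes 120 N, or if a joint passes its speed limit or range.

## Working session

There is one attempt and no reset: what is moved stays moved. The work goes in short steps, Python scripts to look and compute and a tool call to move; the robot and the scene stay as the last step left them, time stands still between calls to the robot, and variables do not carry over. Pictures are saved under pics/ and viewed, about 8 in all and at most 12, crops included, and the job is handed in when it is done.

Besides the shell and the picture viewer there is one more tool, called as name(argument=value, ...), one argument or row to a line, values as JSON. apply_moves: Moves the arm, as the interface text tells. Its arguments: {"type":"object","properties":{"travel":{"type":"array","items":{"type":"array","items":{"type":"number"}}},"roll":{"type":"array","items":{"type":"number"}},"gripper":{"type":"array","items":{"type":"number"}},"newtons":{"type":"number"}},"required":["travel","roll","gripper"]}

```bash
mkdir -p pics
cat > h.py <<'E'
import numpy as np, cv2
from plant import r, cams
def snap(n):
    s=cams.snapshot(n); s['R']=np.array(s['R']); s['t']=np.array(s['t']); return s
def save(s,name,crop=None,scale=1):
    im=s['image'][:,:,::-1]
    if crop: im=im[crop[1]:crop[3],crop[0]:crop[2]]
    cv2.imwrite('pics/'+name,cv2.resize(im,None,fx=scale,fy=scale,interpolation=cv2.INTER_CUBIC))
def ray(s,u,v):
    d=s['R'].T@np.array([(u-s['cx'])/s['fx'],(v-s['cy'])/s['fy'],1]); return -s['R'].T@s['t'],d
def onz(s,u,v,z):
    o,d=ray(s,u,v); return o+d*(z-o[2])/d[2]
def proj(s,X):
    c=s['R']@np.array(X)+s['t']; return np.array([s['fx']*c[0]/c[2]+s['cx'],s['fy']*c[1]/c[2]+s['cy']])
E
python3 - <<'E'
from h import *
for n in('scene','top'):
    s=snap(n); save(s,n+'0.png'); print(n,-s['R'].T@s['t'],s['R'][2],s['fx'])
print(r.get_state())
E
```

```text
scene [-0.43393201 -0.55685942  0.87814962] [ 0.71890899  0.36628321 -0.59076769] 553.6130700876068
top [ 0.26651112 -0.09964364  1.47628408] [ 0.18353687  0.00528346 -0.98299863] 512.2654415664912
{'clock': 0.1, 'q': array([-1.10619236,  0.68989783, -0.19454156,  1.56625603,  0.1573246 ,
        0.90249413, -0.21510426]), 'qd': array([ 2.02550583e-03, -3.19960218e-05,  1.77512849e-03, -3.19657124e-03,
        5.11433061e-04,  9.87839732e-04,  1.50516339e-03]), 'joint_torque': array([-3.97408818e-03, -5.28507400e+01, -1.27169799e+00, -1.53838545e+01,
       -5.25543757e-02,  1.95006920e-03,  5.16871205e-05]), 'tool_pos': array([0.26080351, 0.56737698, 0.25198792]), 'eef_rot': array([-0.38196022,  0.59576345,  0.38125295,  0.59482644]), 'contact_force': array([-0.06805502, -0.35593649, -1.39495542]), 'moment': array([-0.02352132,  0.00943179, -0.00803113]), 'opening': 0.9976615303802964}
```

View pics/top0.png

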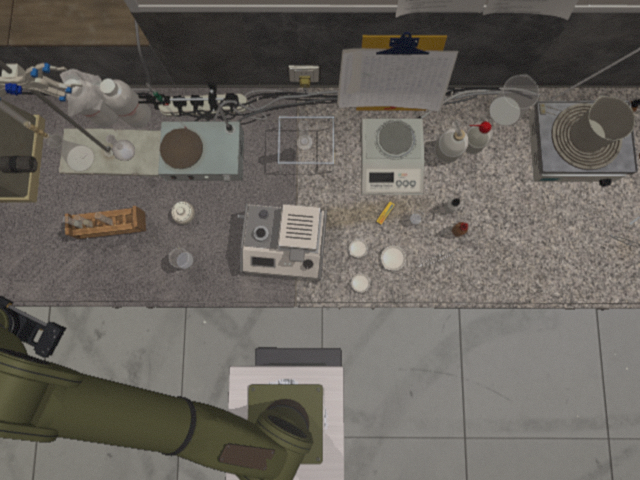

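View pics/scene0.png

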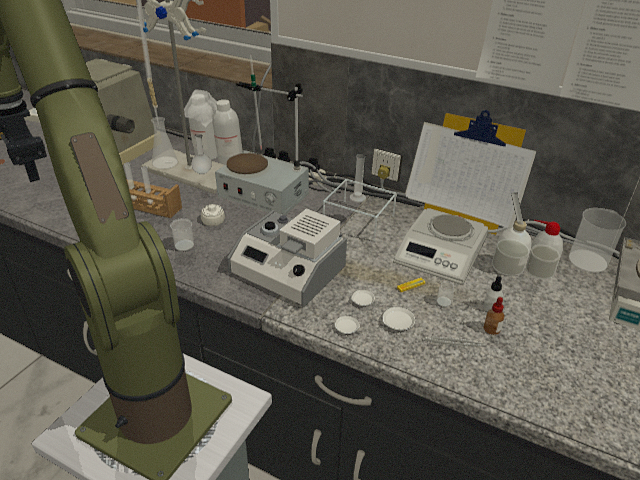

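The top view shows the sampler at about (283,240), the largest dish at (392,259), and small dishes at (358,249) and (360,283). The beaker is at (180,259). I'll zoom in next.

Run:
```python
from h import *
s=snap('top'); save(s,'t1.png',(235,197,335,284),7)
c=snap('scene'); save(c,'s1.png',(225,200,355,305),6)
hsv=cv2.cvtColor(s['image'],cv2.COLOR_RGB2HSV)
m=((hsv[...,2]>190)&(hsv[...,1]<40)).astype(np.uint8)
n,l,st,ce=cv2.connectedComponentsWithStats(m)
for i in range(1,n):
    x,y,w,h,a=st[i]
    if a>60 and 235<x<440 and 190<y<300:
        u,v=x+(w-1)/2,y+(h-1)/2; print(st[i],ce[i],onz(s,*ce[i],.014),onz(s,u,v,.014), w*1.4623/512)
hs=cv2.cvtColor(c['image'],cv2.COLOR_RGB2HSV)
m=((hs[...,2]>190)&(hs[...,1]<40)).astype(np.uint8)
n,l,st,ce=cv2.connectedComponentsWithStats(m)
for i in range(1,n):
    x,y,w,h,a=st[i]
    if a>60 and 225<x<440 and 200<y<350: print('s',st[i],ce[i],onz(c,*ce[i],.012))
```

```text
[351 242  14  13 108] [357.05555556 248.37962963] [ 0.48103974 -0.20019149  0.014     ] [ 0.48214915 -0.20148239  0.014     ] 0.039984765625
[383 249  19  18 224] [391.99107143 257.59821429] [ 0.45464829 -0.30021951  0.014     ] [ 0.45493226 -0.30025134  0.014     ] 0.0542650390625
[353 276  14  14 113] [359.60176991 282.60176991] [ 0.38268231 -0.20651553  0.014     ] [ 0.38297024 -0.2062289   0.014     ] 0.039984765625
s [280 210  60  34 283] [307.32155477 226.22614841] [0.66543918 0.04799699 0.012     ]
s [352 291  20  14 176] [361.27272727 297.27840909] [ 0.47242909 -0.20327277  0.012     ]
s [383 308  29  21 352] [395.67897727 317.74715909] [ 0.44784582 -0.29916831  0.012     ]
s [335 317  21  16 201] [344.55721393 324.17910448] [ 0.37385313 -0.20780735  0.012     ]
```

View pics/t1.png

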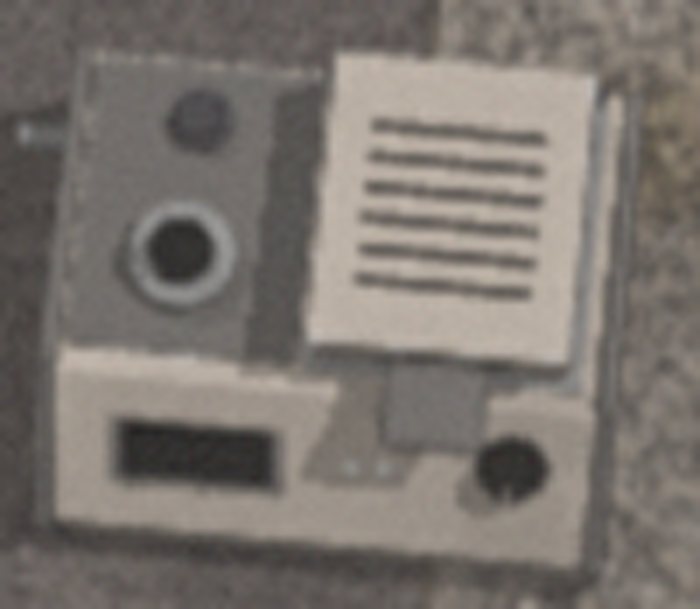

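View pics/s1.png

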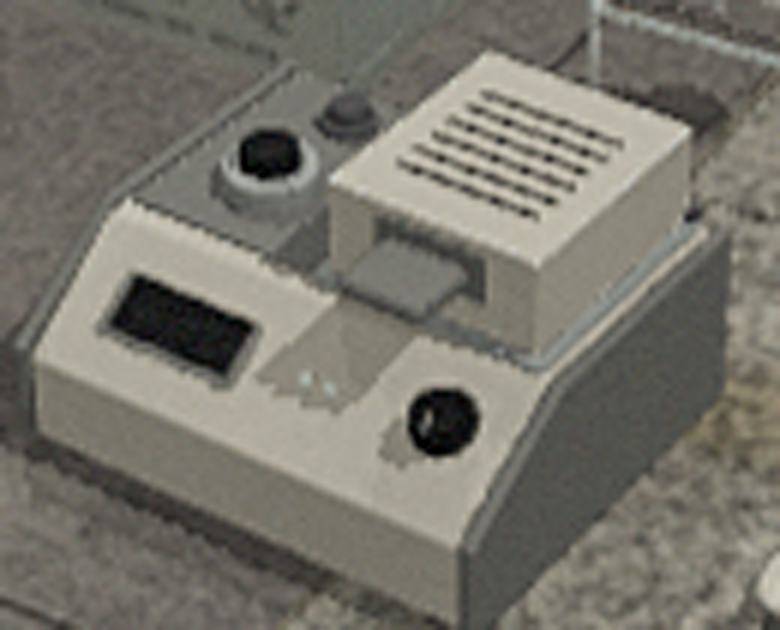

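Run:
```python
from h import *
s=snap('top'); c=snap('scene')
T=lambda x,y,z: onz(s,235+(x+.5)/7-.5,197+(y+.5)/7-.5,z)
S=lambda x,y,z: onz(c,225+(x+.5)/6-.5,200+(y+.5)/6-.5,z)
P=[T(*p,.136) for p in[(335,52),(597,75),(567,365),(307,340)]]
Q=[S(*p,.136) for p in[(490,52),(692,128),(540,265),(330,182)]]
for R in(P,Q):
    R=np.array(R)
    y=(R[0]-R[1]+R[3]-R[2])/2; x=(R[0]-R[3]+R[1]-R[2])/2
    print(R.round(3).tolist(),'size',np.linalg.norm(x[:2]),np.linalg.norm(y[:2]),'yaw',np.arctan2(x[1],x[0]),np.arctan2(-y[0],y[1]),'mid',R.mean(0))
print('button',T(182,250,.112),S(270,147,.112))
print('ring',T(182,254,.102),S(266,168,.102))
print('pull tip edge',T(387,447,.123),T(482,453,.123),S(342,282,.123),S(418,312,.123))
print('base',[T(*p,.0) for p in[(40,530),(600,580)]],S(462,622,0),S(40,432,0))
```

```text
[[0.583, 0.007, 0.136], [0.574, -0.093, 0.136], [0.462, -0.082, 0.136], [0.471, 0.016, 0.136]] size 0.11243531703915971 0.09987104633885827 yaw -0.0869444811092605 -0.09000527091433995 mid [ 0.52248525 -0.03793291  0.136     ]
[[0.575, 0.002, 0.136], [0.566, -0.096, 0.136], [0.455, -0.087, 0.136], [0.463, 0.01, 0.136]] size 0.11190330495339677 0.09745126646067628 yaw -0.07857228839312728 -0.08472675198390334 mid [ 0.51485871 -0.04257939  0.136     ]
button [0.50977017 0.06721383 0.112     ] [0.50105683 0.06273062 0.112     ]
ring [0.50997094 0.06839697 0.102     ] [0.49959572 0.06414051 0.102     ]
pull tip edge [ 0.43210831 -0.01390321  0.123     ] [ 0.42994604 -0.04999134  0.123     ] [ 0.424318   -0.01817731  0.123     ] [ 0.42221172 -0.05270761  0.123     ]
base [array([0.41223151, 0.13656104, 0.        ]), array([ 0.39248511, -0.0945185 ,  0.        ])] [ 0.39806706 -0.08529727  0.        ] [0.41356846 0.12449649 0.        ]
```

Run:
```python
from h import *
from scipy.spatial.transform import Rotation as Ro
M=Ro.from_quat(r.get_state()['eef_rot']).as_matrix(); print(M.round(3)); print('jaw angle deg',np.degrees(np.arctan2(M[1,2],M[0,2])))
```

```text
[[-0.    -0.909  0.418]
 [-0.     0.418  0.909]
 [-1.    -0.    -0.   ]]
jaw angle deg 65.31939046341712
```

apply_moves(
  travel=[
    [2, -4, 0],
    [4, -7.5, 0],
    [6, -11, 0],
    [8, -14.5, 0],
    [9.5, -18, 0],
    [11, -21.5, 0],
    [12.5, -25, 0],
    [14, -28, 0],
  ],
  roll=[3, 6, 9, 12, 15, 18, 20, 20],
  gripper=[0, 0, 0, 0, 0, 0, 0, 0],
)

```text
clock: 0.97
tool_pos: [0.4015, 0.2851, 0.2528]
eef_rot: [-0.48, 0.52, 0.479, 0.52]
contact_force: [0.8, -0.3, -0.2]
opening: 0.421
```

apply_moves(
  travel=[
    [2, -4, 0],
    [4, -7.5, 0],
    [6, -11, 0],
    [8, -15, -1],
    [9.5, -18.5, -3],
    [10.5, -22.3, -5],
    [10.5, -22.3, -7],
    [10.5, -22.3, -8],
  ],
  roll=[0, 0, 0, 0, 0, 0, 0, 0],
  gripper=[0, 0, 0, 0, 0, 0, 0, 0],
)

```text
clock: 1.63
tool_pos: [0.5056, 0.0604, 0.1704]
eef_rot: [-0.477, 0.523, 0.477, 0.52]
contact_force: [-0.9, -0.6, -0.6]
opening: 0.004
```

Run:
```python
from h import *
s=snap('top'); c=snap('scene')
a=cv2.resize(s['image'][180:280,225:325],None,fx=4,fy=4,interpolation=cv2.INTER_CUBIC)
b=cv2.resize(c['image'][170:270,220:320],None,fx=4,fy=4,interpolation=cv2.INTER_CUBIC)
cv2.imwrite('pics/p2.png',np.hstack([a,b])[:,:,::-1])
st=r.get_state(); p=st['tool_pos']; print(p,st['contact_force'],st['opening'],st['clock'])
tip=p-[0,0,.014]
print((proj(s,tip)-[225,180])*4,(proj(c,tip)-[220,170])*4)
```

```text
[0.50479755 0.06548523 0.17143228] [-0.25549183 -0.32015219  0.65336827] 0.005263098571400136 1.7333
[136.56084349 204.41876142] [195.15632048 149.47142368]
```

View pics/p2.png

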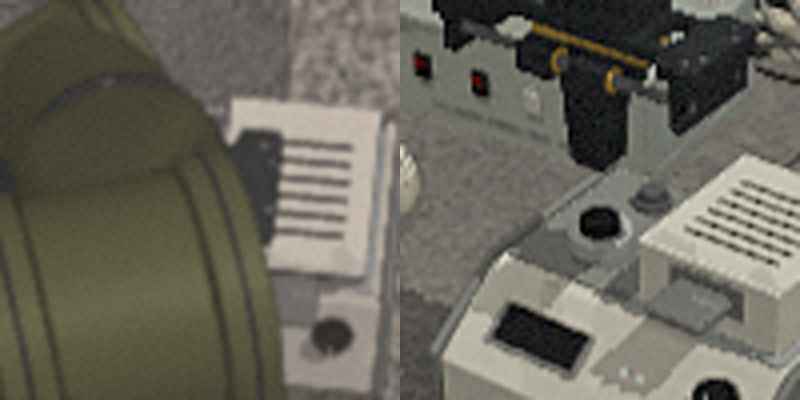

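The right panel shows the closed fingertips. Their lowest corner is at about (205,172), the left corner at (173,155) and the right edge at about x=230. I'll compare these with the projected finger corners.

Run:
```python
from h import *
c=snap('scene'); s=snap('top'); p=r.get_state()['tool_pos']; print(p)
for w in(.008,.012,.0175):
  print(w,[((proj(c,p+[dx,dy,-.014])-[220,170]+.5)*4-.5).round(0).tolist() for dx in(-.009,.009) for dy in(-w,w)])
d=c['image'][170:270,220:320].max(2); print(d[36:46,42:58])
# triangulated points (top px, scene px): least squares residual
def tri(a,b):
    A=[];B=[]
    for o,dd in(ray(s,*a),ray(c,*b)):
        dd=dd/np.linalg.norm(dd);M=np.eye(3)-np.outer(dd,dd);A.append(M);B.append(M@o)
    return np.linalg.lstsq(np.vstack(A),np.hstack(B),rcond=None)[0]
Tt=lambda x,y:(235+(x+.5)/7-.5,197+(y+.5)/7-.5); Ss=lambda x,y:(225+(x+.5)/6-.5,200+(y+.5)/6-.5)
for a,b in[((182,250),(270,147)),((335,52),(490,52)),((597,75),(692,128)),((567,365),(540,265)),((307,340),(330,182))]: print(tri(Tt(*a),Ss(*b)))
```

```text
[0.50596773 0.06736376 0.17340136]
0.008 [[198.0, 157.0], [176.0, 150.0], [214.0, 143.0], [192.0, 136.0]]
0.012 [[204.0, 159.0], [170.0, 148.0], [220.0, 145.0], [186.0, 134.0]]
0.0175 [[212.0, 161.0], [162.0, 146.0], [228.0, 147.0], [178.0, 132.0]]
[[ 24  25  19  32  32  17  27  35  29  21  20  30  18  33 127 120]
 [ 29  14  26  28  34   5  34  37  32  27  21  23  22  31 122 113]
 [ 55  27   5  26  26  29  34  32  29  28  22  28  65 107 120 112]
 [108   5  16  19  31  22  22  34  30  15  19  63 108 116 117 115]
 [117 101 102  25  13  18  22  14  23  17  70 126 126 117 114 110]
 [122 121 122 101 110 104  35  22  70 124 123 108 106 110 108 117]
 [114 112 110 118 118 121  80  79 127 140 112  85 131 124 141 118]
 [117 116 115 114 105 113 122 127 129 102  96 115 138 129 140 123]
 [121 116 110 103 114 128 132 115  91 130 124 128 130 129 130 131]
 [107 110 103 119 130 130 105  96 115 137 126 130 128 128 131 125]]
[0.5108747  0.0686074  0.10418933]
[0.58487109 0.00764638 0.12859429]
[ 0.57514733 -0.09236632  0.12972507]
[ 0.4629426  -0.08234088  0.12949809]
[0.47244165 0.01661357 0.12797008]
```

apply_moves(
  travel=[
    [0.4, 0.2, -1.5],
    [0.4, 0.2, -3],
    [0.4, 0.2, -4],
    [0.4, 0.2, -4.6],
    [0.4, 0.2, -5],
    [0.4, 0.2, -5.2],
    [0.4, 0.2, -5.2],
    [0.4, 0.2, -5.2],
  ],
  roll=[0, 0, 0, 0, 0, 0, 0, 0],
  gripper=[0, 0, 0, 0, 0, 0, 0, 0],
)

```text
clock: 2.5
tool_pos: [0.5102, 0.068, 0.1214]
eef_rot: [-0.479, 0.519, 0.48, 0.52]
contact_force: [-1.6, 2.6, 4.5]
opening: 0.003
```

apply_moves(
  travel=[
    [0, 0, -0.1],
    [0, 0, -0.2],
    [0, 0, -0.3],
    [0, 0, -0.4],
    [0, 0, -0.5],
    [0, 0, -0.5],
    [0, 0, -0.5],
    [0, 0, -0.5],
  ],
  roll=[0, 0, 0, 0, 0, 0, 0, 0],
  gripper=[0, 0, 0, 0, 0, 0, 0, 0],
)

```text
clock: 3.17
tool_pos: [0.5105, 0.0676, 0.1198]
eef_rot: [-0.48, 0.519, 0.478, 0.521]
contact_force: [-8.9, 2.2, 41.2]
opening: 0.005
```

apply_moves(
  travel=[
    [0, 0, 2],
    [0, 0, 5],
    [0, 0, 6.5],
    [-1, -2, 6.5],
    [-3, -5, 6.5],
    [-5, -8, 6.5],
    [-6.6, -9.9, 6.5],
    [-6.6, -9.9, 6.5],
  ],
  roll=[0, 0, 0, 0, 0, 0, 0, 0],
  gripper=[0, 0, 0, 7, 7, 7, 7, 7],
)

```text
clock: 3.83
tool_pos: [0.439, -0.0384, 0.1805]
eef_rot: [-0.477, 0.525, 0.477, 0.519]
contact_force: [-0.2, 0.2, 0.2]
opening: 0.362
```

apply_moves(
  travel=[
    [0, 0, -1.5],
    [0, 0, -3],
    [0, 0, -4.5],
    [0, 0, -6],
    [0, 0, -6.5],
    [0, 0, -6.7],
    [0, 0, -6.7],
    [0, 0, -6.7],
  ],
  roll=[0, 0, 0, 0, 0, 0, 0, 0],
  gripper=[7, 7, 7, 7, 7, 7, 7, 7],
)

```text
clock: 4.5
tool_pos: [0.4444, -0.0321, 0.1142]
eef_rot: [-0.479, 0.52, 0.479, 0.52]
contact_force: [0.5, 0.4, 0.8]
opening: 0.794
```

Run:
```python
from h import *
c=snap('scene'); save(c,'s3.png',(225,180,355,290),6); print(r.get_state())
```

```text
{'clock': 4.55, 'q': array([ 0.07257552,  0.7344576 , -0.16633134,  2.2116159 ,  0.50958959,
        0.22951037,  0.9393426 ]), 'qd': array([ 0.00053652, -0.00438961,  0.00037468,  0.00179465,  0.00060175,
       -0.00233924, -0.00222897]), 'joint_torque': array([-1.09826331e-01, -4.28638995e+01, -4.44208821e-01, -3.87112767e+00,
       -4.81502007e-03,  7.24332710e-02,  6.29991155e-04]), 'tool_pos': array([ 0.44447563, -0.03212495,  0.11433611]), 'eef_rot': array([-0.47940851,  0.51970702,  0.47883988,  0.52036956]), 'contact_force': array([-0.09996513, -0.4066899 ,  0.82126103]), 'moment': array([-0.02943091, -0.04647186, -0.01722947]), 'opening': 0.7965288000512634}
```

View pics/s3.png

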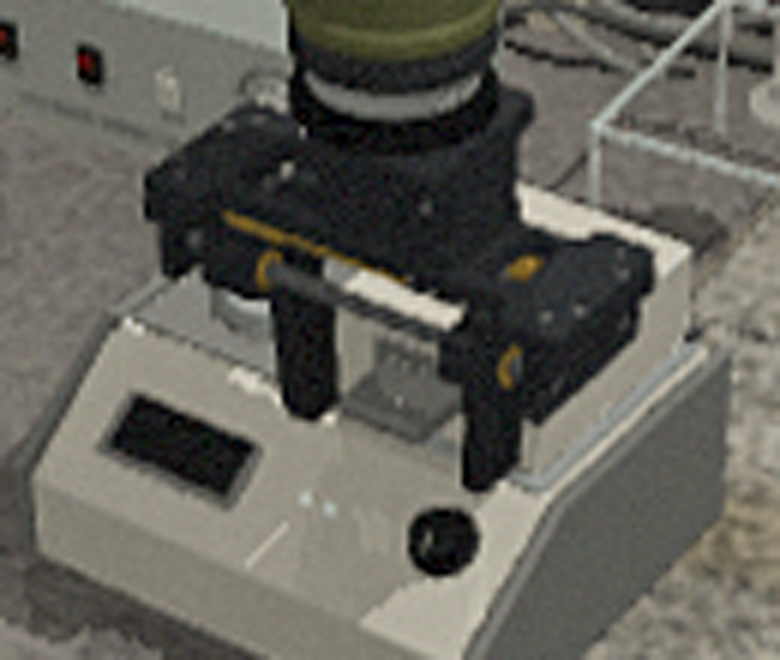

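The fingers straddle the tongue, whose edges in the crop run from about (345,400) to (460,430). I'll close on it and compute the arc.

apply_moves(
  travel=[
    [0, 0, 0],
    [0, 0, 0],
    [0, 0, 0],
    [0, 0, 0],
    [0, 0, 0],
    [0, 0, 0],
    [0, 0, 0],
    [0, 0, 0],
  ],
  roll=[0, 0, 0, 0, 0, 0, 0, 0],
  gripper=[3, 3, 3, 3, 3, 3, 3, 3],
  newtons=12,
)

```text
clock: 5.22
tool_pos: [0.4441, -0.0317, 0.1138]
eef_rot: [-0.479, 0.52, 0.479, 0.52]
contact_force: [0.4, 1.3, 3.1]
opening: 0.45
```

Run:
```python
import numpy as np
f=lambda t:np.array([(13.5*(1-np.cos(t))+2.8*np.sin(t))*.996,-(13.5*(1-np.cos(t))+2.8*np.sin(t))*.087,13.5*np.sin(t)-2.8*(1-np.cos(t))])
for k in range(3):
    b=f(.56*k); print([(f(.56*k+.08*i)-b).round(1).tolist() for i in range(1,8)])
```

```text
[[0.3, -0.0, 1.1], [0.6, -0.1, 2.1], [1.0, -0.1, 3.1], [1.6, -0.1, 4.1], [2.1, -0.2, 5.0], [2.8, -0.2, 5.9], [3.5, -0.3, 6.7]]
[[0.8, -0.1, 0.8], [1.6, -0.1, 1.5], [2.5, -0.2, 2.1], [3.5, -0.3, 2.6], [4.5, -0.4, 3.1], [5.5, -0.5, 3.5], [6.6, -0.6, 3.8]]
[[1.1, -0.1, 0.2], [2.2, -0.2, 0.4], [3.3, -0.3, 0.4], [4.4, -0.4, 0.4], [5.5, -0.5, 0.3], [6.5, -0.6, 0.0], [7.6, -0.7, -0.3]]
```

Opening is 0.45 × 88 ≈ 40 mm, so the tongue is gripped.

apply_moves(
  travel=[
    [0.3, 0, 1.1],
    [0.6, -0.1, 2.1],
    [1.0, -0.1, 3.1],
    [1.6, -0.1, 4.1],
    [2.1, -0.2, 5.0],
    [2.8, -0.2, 5.9],
    [3.5, -0.3, 6.7],
    [3.5, -0.3, 6.7],
  ],
  roll=[0, 0, 0, 0, 0, 0, 0, 0],
  gripper=[3, 3, 3, 3, 3, 3, 3, 3],
)

```text
clock: 5.88
tool_pos: [0.479, -0.0348, 0.1817]
eef_rot: [-0.479, 0.52, 0.479, 0.52]
contact_force: [-2.7, 2.1, 2.4]
opening: 0.456
```

apply_moves(
  travel=[
    [0.8, -0.1, 0.8],
    [1.6, -0.1, 1.5],
    [2.5, -0.2, 2.1],
    [3.5, -0.3, 2.6],
    [4.5, -0.4, 3.1],
    [5.5, -0.5, 3.5],
    [6.6, -0.6, 3.8],
    [6.6, -0.6, 3.8],
  ],
  roll=[0, 0, 0, 0, 0, 0, 0, 0],
  gripper=[3, 3, 3, 3, 3, 3, 3, 3],
)

```text
clock: 6.55
tool_pos: [0.5467, -0.0407, 0.2191]
eef_rot: [-0.479, 0.519, 0.479, 0.521]
contact_force: [0.3, 1.7, 5.4]
opening: 0.453
```

apply_moves(
  travel=[
    [1.1, -0.1, 0.2],
    [2.2, -0.2, 0.4],
    [3.3, -0.3, 0.4],
    [4.4, -0.4, 0.4],
    [5.5, -0.5, 0.3],
    [6.5, -0.6, 0.0],
    [7.3, -0.7, -0.2],
    [7.3, -0.7, -0.2],
  ],
  roll=[0, 0, 0, 0, 0, 0, 0, 0],
  gripper=[3, 3, 3, 3, 3, 3, 3, 3],
)

```text
clock: 7.22
tool_pos: [0.6176, -0.0471, 0.2151]
eef_rot: [-0.478, 0.52, 0.48, 0.52]
contact_force: [0.4, 4.3, -4.3]
opening: 0.453
```

Run:
```python
from h import *
c=snap('scene'); save(c,'s4.png',(225,130,355,290),3.7); st=r.get_state();print(st['tool_pos'],st['contact_force'],st['opening'])
```

```text
[ 0.61702602 -0.04706303  0.21529797] [-0.58932335  4.7255627  -5.51530685] 0.4530460440728577
```

View pics/s4.png

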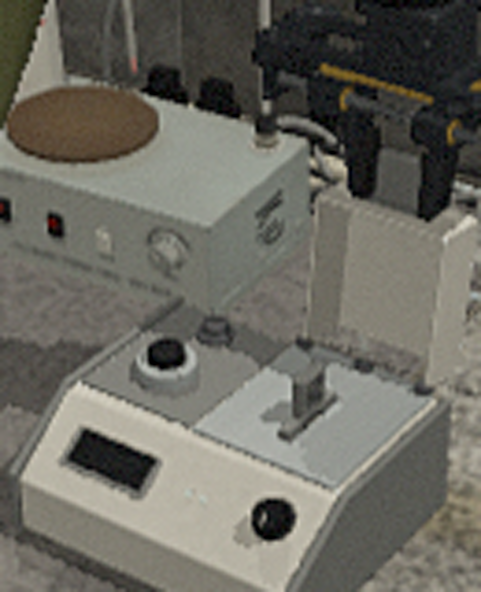

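The hood stands upright. The cassette tab shows at about (308,360) in the crop, and the button is up at (165,353). Next I'll release, rise, and move over the tab.

apply_moves(
  travel=[
    [0, 0, 0],
    [0, 0, 0],
    [0, 0, 0],
    [0, 0, 1],
    [0, 0, 2.5],
    [0, 0, 4.5],
    [0, 0, 6.5],
    [0, 0, 6.5],
  ],
  roll=[0, 0, 0, 0, 0, 0, 0, 0],
  gripper=[6, 6, 6, 6, 6, 6, 6, 6],
)

```text
clock: 7.93
tool_pos: [0.6205, -0.0483, 0.287]
eef_rot: [-0.481, 0.518, 0.477, 0.523]
contact_force: [0.5, 0.1, 0.4]
opening: 0.681
```

Run:
```python
from h import *
c=snap('scene'); u,v=225+308.5/3.7-.5,130+357.5/3.7-.5
print(onz(c,u,v,.126),onz(c,u,v-2,.126)); s=snap('top')
a=cv2.resize(s['image'][190:290,230:340],None,fx=4,fy=4,interpolation=cv2.INTER_CUBIC)
b=cv2.resize(c['image'][160:260,260:350],None,fx=4,fy=4,interpolation=cv2.INTER_CUBIC)
cv2.imwrite('pics/p5.png',np.hstack([a,b])[:,:,::-1]); print(r.get_state()['tool_pos'])
```

```text
[ 0.52178501 -0.032556    0.126     ] [ 0.5291829 -0.028455   0.126    ]
[ 0.61847912 -0.04849114  0.28317875]
```

View pics/p5.png

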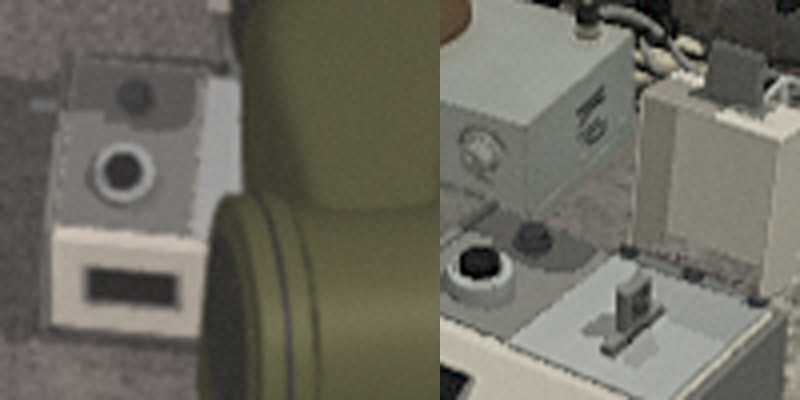

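apply_moves(
  travel=[
    [-3, 0.3, 0],
    [-6, 0.6, 0],
    [-9, 0.9, 0],
    [-10.3, 1.1, -2],
    [-10.3, 1.1, -5],
    [-10.3, 1.1, -8],
    [-10.3, 1.1, -11],
    [-10.3, 1.1, -13],
  ],
  roll=[0, 0, 0, 0, 0, 0, 0, 0],
  gripper=[5, 5, 5, 5, 5, 5, 5, 5],
)

```text
clock: 8.7
tool_pos: [0.513, -0.0375, 0.149]
eef_rot: [-0.478, 0.521, 0.48, 0.519]
contact_force: [-0.2, -1.0, 0.3]
opening: 0.563
```

apply_moves(
  travel=[
    [0, 0, -1],
    [0, 0, -2],
    [0, 0, -3],
    [0, 0, -3.8],
    [0, 0, -3.8],
    [0, 0, -3.8],
    [0, 0, -3.8],
    [0, 0, -3.8],
  ],
  roll=[0, 0, 0, 0, 0, 0, 0, 0],
  gripper=[5, 5, 5, 5, 5, 5, 5, 5],
)

```text
clock: 9.37
tool_pos: [0.5155, -0.0371, 0.1144]
eef_rot: [-0.479, 0.52, 0.479, 0.52]
contact_force: [0.1, -0.3, 0.3]
opening: 0.566
```

Run:
```python
from h import *
c=snap('scene'); save(c,'s6.png',(270,160,350,260),6); st=r.get_state();print(st['tool_pos'],st['contact_force'],st['opening'])
```

```text
[ 0.51545353 -0.03711173  0.11441982] [ 0.31966176 -0.190924   -0.09368386] 0.5686549760282206
```

View pics/s6.png

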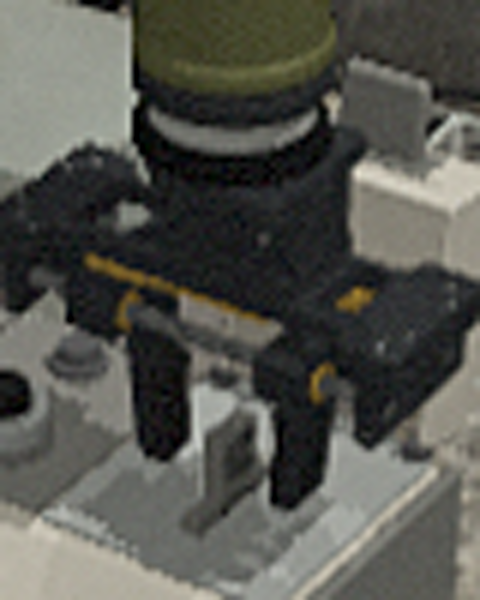

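The tab at (235,460) stands between the fingers at (165,440) and (300,480). I'll grip it, then check the force.

apply_moves(
  travel=[
    [0, 0, -0.3],
    [0, 0, -0.3],
    [0, 0, -0.3],
    [0, 0, -0.3],
    [0, 0, -0.3],
    [0, 0, -0.3],
    [0, 0, -0.3],
    [0, 0, -0.3],
  ],
  roll=[0, 0, 0, 0, 0, 0, 0, 0],
  gripper=[5, 0.5, 0.5, 0.5, 0.5, 0.5, 0.5, 0.5],
  newtons=20,
)

```text
clock: 10.08
tool_pos: [0.515, -0.0371, 0.1107]
eef_rot: [-0.479, 0.52, 0.479, 0.52]
contact_force: [0.5, -0.2, -0.3]
opening: 0.109
```

apply_moves(
  travel=[
    [0, 0, 0.5],
    [0, 0, 1],
    [0, 0, 1.5],
    [0, 0, 2],
    [0, 0, 2.6],
    [0, 0, 3.2],
    [0, 0, 3.8],
    [0, 0, 4.4],
  ],
  roll=[0, 0, 0, 0, 0, 0, 0, 0],
  gripper=[0.5, 0.5, 0.5, 0.5, 0.5, 0.5, 0.5, 0.5],
)

```text
clock: 10.75
tool_pos: [0.515, -0.0371, 0.1555]
eef_rot: [-0.479, 0.52, 0.479, 0.52]
contact_force: [0.2, 0.3, -0.5]
opening: 0.112
```

apply_moves(
  travel=[
    [0, 0, 1],
    [0, 0, 2],
    [0, 0, 3],
    [0, 0, 4],
    [0, 0, 5],
    [0, 0, 6],
    [0, 0, 6.5],
    [0, 0, 6.5],
  ],
  roll=[0, 0, 0, 0, 0, 0, 0, 0],
  gripper=[0.5, 0.5, 0.5, 0.5, 0.5, 0.5, 0.5, 0.5],
)

```text
clock: 11.42
tool_pos: [0.5157, -0.037, 0.2211]
eef_rot: [-0.48, 0.519, 0.479, 0.521]
contact_force: [-0.1, 0.9, 0.4]
opening: 0.114
```

apply_moves(
  travel=[
    [-0.5, -1.7, 0],
    [-1, -3.4, 0],
    [-1.5, -5, 0],
    [-2, -6.7, 0],
    [-2.5, -8.4, 0],
    [-3, -10.1, 0],
    [-3.5, -11.8, 0],
    [-4, -13.5, 0],
  ],
  roll=[-4, -9, -14, -20, -26, -32, -38, -43],
  gripper=[0.5, 0.5, 0.5, 0.5, 0.5, 0.5, 0.5, 0.5],
)

```text
clock: 12.08
tool_pos: [0.4736, -0.1739, 0.2192]
eef_rot: [-0.252, 0.661, 0.253, 0.66]
contact_force: [-0.0, -0.1, -0.3]
opening: 0.11
```

apply_moves(
  travel=[
    [-0.5, -2, 0],
    [-1, -4.5, 0],
    [-1.4, -7, 0],
    [-1.7, -9, -1],
    [-2, -11, -2],
    [-2.1, -12, -3],
    [-2.1, -12.8, -4],
    [-2.1, -12.8, -4.5],
  ],
  roll=[-6, -12, -18, -24, -30, -36, -41, -42],
  gripper=[0.5, 0.5, 0.5, 0.5, 0.5, 0.5, 0.5, 0.5],
)

```text
clock: 12.75
tool_pos: [0.4519, -0.3028, 0.1732]
eef_rot: [0.001, 0.708, -0.002, 0.706]
contact_force: [-0.3, 0.7, -1.0]
opening: 0.11
```

apply_moves(
  travel=[
    [0, 0, 0],
    [0, 0, 0],
    [0, 0, 0],
    [0, 0, 0],
    [0, 0, 0],
    [0, 0, 0],
    [0, 0, 0],
    [0, 0, 0],
  ],
  roll=[0, 0, 0, 0, 0, 0, 0, 0],
  gripper=[0.5, 0.5, 0.5, 0.5, 0.5, 0.5, 0.5, 0.5],
)

```text
clock: 13.42
tool_pos: [0.4541, -0.3, 0.1749]
eef_rot: [-0.002, 0.707, 0.002, 0.707]
contact_force: [0.2, -0.3, -0.1]
opening: 0.111
```

Run:
```python
from h import *
from scipy.spatial.transform import Rotation as Ro
c=snap('scene'); save(c,'s7.png',(220,130,480,345),3); st=r.get_state();p=st['tool_pos'];print(p,st['contact_force'],st['opening'])
M=Ro.from_quat(st['eef_rot']).as_matrix();print(M.round(3))
f=lambda X:((proj(c,X)-[220,130]+.5)*3-.5).round()
print('expected lower edge ends',f([p[0],p[1]-.028,.104]),f([p[0],p[1]+.028,.104]),'dish',f([.454,-.3,.014]))
```

```text
[ 0.45402824 -0.30003008  0.17484215] [ 0.14589038  0.61828907 -0.57199762] 0.10939908921276503
[[ 0.    -0.006  1.   ]
 [-0.     1.     0.006]
 [-1.    -0.     0.   ]]
expected lower edge ends [582. 479.] [509. 454.] dish [532. 558.]
```

View pics/s7.png

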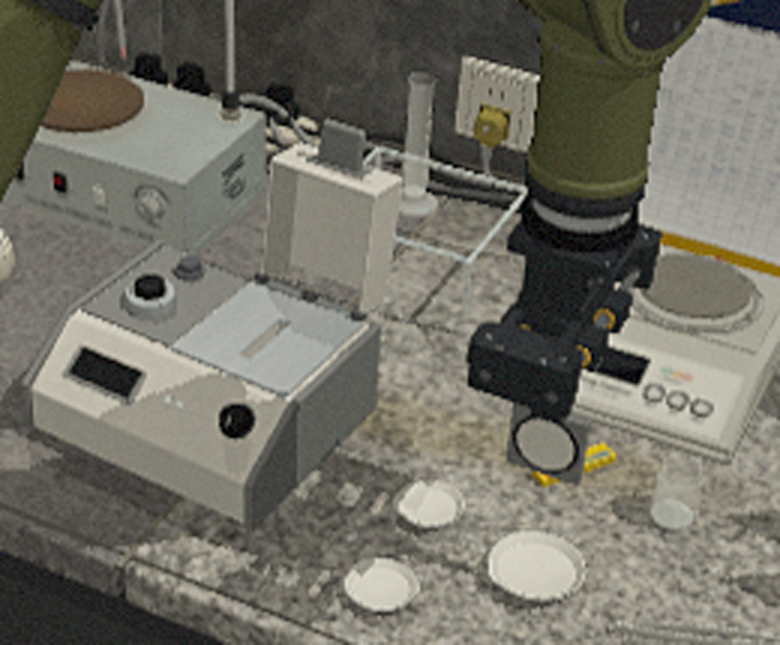

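The cassette hangs upright with its filter facing the front. Its lower corners are at (508,462) and (583,482), against (509,454) and (582,479) expected. The dish is at (536,566), about where projected, the hood is open and the button is up. I'll hand in.

```bash
python3 -c "
from plant import r
print(r.finish_job())"
```

```text
the job is handed in; nothing more can be done
None
```

I carried out the whole sequence and handed the job in at about 13.5 s; no verdict is reported.

- **Button:** I pressed it to its stop, where the force rose to about 41 N. It had sprung back in the later pictures.
- **Hood:** I lifted it by its tongue to about 1.6 rad, judged from the path of the pull. It was still upright in the last picture.
- **Cassette:** I gripped it by the tab at 20 N and drew it straight up out of the slot with no noticeable side force. It now hangs over the largest dish, with the tool centre at (0.454, -0.300), the same as the estimated middle of the dish. Its lower edge should be about 10 cm above the bench, and its faces are parallel to the bench front within about 0.01 rad.

**Disagreements:** The two cameras differed by up to about 8 mm in x. The scene camera placed the fingertips about 2 px low in its picture, so I relied on the top view. In the last picture the cassette and the dish were about 3 mm apart sideways, well inside the 22 mm limit. I saw no sign that the dish or any other thing on the bench had moved, but I did not measure this separately.

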